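Clear up after sharpening: unclamp the bench stone and sort the kit into its trays

TASK

The sharpening is done, so clear the bench: throw the toggle clamp's handle right back to free the bench stone and leave the clamp open, then put the kit away, in any order: the bench stone and the slip stone in the steel drip tray, the two carving tools in the wooden cork-lined tray, the jig in the black plastic bin. Everything lies flat on the floor of its tray, nothing on top of another or on a rim, the jig with its knobs up; the stones are brittle, so set them down gently and do not drop them.

Things in the scene. Friction and masses are not known exactly. Their poses are not given: they have to be found in the camera images.
- stone_holder: Plywood board 325 (x) x 86 x 12 mm, fixed to the bench; origin on the bench under its middle, z up. The bench stone lies on it between a wooden stop (26 mm high, at x = -154 to -140 mm) and the rubber bumper of a steel toggle clamp (x = 10 to 145 mm, 30 mm wide, 41 high). The clamp's upright handle pivots about an axis parallel to y through x = 126, z = 27 mm.
- clamp_handle (a joint): Lever of the toggle clamp, rad: 0 = clamped, upright; swings towards the holder's +x, away from the stone, to 1.5 = fully open, nearly level, and stays there. Black rubber grip 20 mm (x) by 18 mm (y), 48 to 110 mm from the pivot (top 137 mm above the bench when clamped). About 1 N at the grip passes the dead centre at 0.1 rad; throwing it right back draws the bumper 20 mm off the stone.
- bench_stone: Dark grey sharpening stone, 150 (x) x 50 (y) x 25 mm, about 0.43 kg. At the start it lies on the stone holder's board (12 mm above the bench), long side along the holder's length, centred at the holder's x = -65 mm, pressed endways by the clamp with about 20 N. Origin: centre of its underside, z up.
- slip_stone: Small off-white slip stone, 100 (x) x 40 (y) mm, a wedge 14 mm thick along its +y long edge and 8 mm along its -y long edge, flat underneath, about 0.12 kg. Lies on the bench at the start. Origin: centre of its underside, z up.
- chisel: Carver's chisel: light wooden octagonal handle, 24 mm across flats, from x = -82 to +14 mm, then ferrule and steel blade (18 mm wide, 4 mm thick, clear of the bench) to x = +102 mm. Origin on the handle's axis, 12 mm above what it lies on, close to the balance point: grip it there across y. About 75 g. Lies on the bench at the start.
- gouge: Carver's gouge: same octagonal wooden handle (24 mm across flats, x = -82 to +14 mm), with a narrower, channel-shaped steel blade 13 mm wide to x = +102 mm. Origin on the handle's axis, 12 mm above what it lies on, close to the balance point: grip it there across y. About 75 g. Lies on the bench at the start.
- jig: Grinding jig: aluminium block 72 (x) x 30 (y) x 20 mm with a 30 x 30 mm step up to 30 mm at x = -3 to +27 mm and two round black clamping knobs, 20 mm across, on top at x = -24 mm (top at z = 38) and x = +12 mm (top at z = 43). About 0.19 kg. Lies on the bench at the start. Origin: centre of its underside, z up.
- stone_tray: Shallow, nearly square steel drip tray with a grey ribbed rubber mat, fixed to the bench. Outside 196 (x) x 206 (y) mm, rim 16 mm high, walls 4 mm; the mat's top is 7 mm above the bench. Origin: on the bench under its middle, z up. Place of the bench stone and the slip stone.
- tool_tray: Long wooden tray lined with cork, fixed to the bench. Outside 236 (x) x 172 (y) mm, rim 24 mm high, walls 6 mm; the cork's top is 9 mm above the bench. Origin: on the bench under its middle, z up. Place of the chisel and the gouge.
- jig_bin: Black plastic bin, the smallest and deepest of the three, fixed to the bench. Outside 156 (x) x 146 (y) mm over its rim, inside 138 x 124 mm, rim 45 mm high; its floor is 4 mm above the bench. Origin: on the bench under its middle, z up. Place of the jig.

How it is judged:
On the way:
1. the clamp is thrown open with the bench stone still lying in its holder (value of joint clamp_handle above 1.2 rad and distance of bench_stone from where it was at the start of the episode below 0.02 m), for 0.2 s.
At the end, for the whole second after the job is handed in: Both stones flat (4.5 deg) on the drip tray's mat, chisel and gouge level (5 deg) on the wooden tray's cork, the jig on the bin's floor, knobs up (6 deg), each with its origin within about 5 mm of the height of lying on that floor, all at rest (under 20 mm/s); clamp handle back beyond 1.2 rad (x of bench_stone in the frame of stone_tray between -0.085 and 0.085 m and y of bench_stone in the frame of stone_tray between -0.09 and 0.09 m and z of bench_stone in the frame of stone_tray between 0.003 and 0.011 m and angle between each of bench_stone, slip_stone's own z axis and vertical below 0.08 rad and x of slip_stone in the frame of stone_tray between -0.085 and 0.085 m and y of slip_stone in the frame of stone_tray between -0.09 and 0.09 m and z of slip_stone in the frame of stone_tray between 0.003 and 0.011 m and x of chisel in the frame of tool_tray between -0.1 and 0.1 m and y of chisel in the frame of tool_tray between -0.075 and 0.075 m and z of chisel in the frame of tool_tray between 0.016 and 0.026 m and angle between chisel's own x axis and vertical between 1.48 and 1.66 rad and x of gouge in the frame of tool_tray between -0.1 and 0.1 m and y of gouge in the frame of tool_tray between -0.075 and 0.075 m and z of gouge in the frame of tool_tray between 0.016 and 0.026 m and angle between gouge's own x axis and vertical between 1.48 and 1.66 rad and x of jig in the frame of jig_bin between -0.06 and 0.06 m and y of jig in the frame of jig_bin between -0.055 and 0.055 m and z of jig in the frame of jig_bin between 0 and 0.009 m and angle between jig's own z axis and vertical below 0.1 rad and linear speed of each of bench_stone, slip_stone, chisel, gouge, jig below 0.02 m/s and value of joint clamp_handle above 1.2 rad); the robot touches nothing.
It fails at once if the bench stone is dropped (falls, let go, from more than about 15 mm) (linear speed of bench_stone above 0.5 m/s and height (world z) of bench_stone below 0.08 m and contact force between bench_stone and the fingers below 0.5 N).
It fails at once if the slip stone is dropped (falls, let go, from more than about 15 mm) (linear speed of slip_stone above 0.5 m/s and height (world z) of slip_stone below 0.08 m and contact force between slip_stone and the fingers below 0.5 N).
It also fails if it takes over 141 s, if anything falls off the work surface, if the arm or the gripper's body presses on something with over 40 N, if the wrist force passes 120 N, or if a joint passes its speed limit or range.

ROBOT

A 6-joint arm with a two-finger parallel gripper is mounted at the origin on the work surface. World frame = base frame: x ahead of the robot, y to its left, z up, the work surface at z = 0. Lengths are in m, angles in rad, forces in N, time in s.
With the tool pointing down it reaches from about 0.35 to 0.775 m from the base axis. Payload 5.5 kg.
Tool frame: the origin (TCP) lies where the fingers leave the gripper's body, on its centre line; the fingertips stand env.tip_reach ahead of it and the grasp point (between the pads) lies 54 mm ahead of it (env.tip_reach is the distance from the TCP to the fingertips, in m); z points along the fingers, y is the line along which they close (so a half turn about z gives the same grasp; the last joint's range is limited). The gripper opens to 85 mm and grips with 20 to 120 N. Pads are 22 mm wide; open, the fingers measure 114 mm over their backs; the gripper's body (76 mm by 85 mm) begins 54 mm behind the grasp point. The pads swing forward as they close: fully open they stand 13 mm farther back than shut.
Start: joints at [-1.291, 0.313, 0.046, 1.304, 0, 1.431], TCP at [0.234, -0.525, 0.304] pointing down, gripper open.
Joint ranges: [-2.76, 2.76], [-0.86, 1.69], [-1.03, 1.26], [-2.2, 2.34], [-1.47, 1.5], [-3.14, 3.14]. Speed limits (rad/s): [2.57, 2.57, 3.14, 3.14, 3.14, 3.14].

INTERFACE

Orientations are given as a unit quaternion [w, x, y, z].
In Python, from workcell import status, optics, hand_in, env gives the robot as it stands.
- The arm moves only by the shell command python3 -m handwheel 'ROWS' [FORCE]. ROWS is a JSON object whose one key "deltas" holds a list of rows, each a list of 5 numbers: the opening, from -1 (shut) to 1 (fully open), then the shift along the tool's x, y, z in units of 40 mm (1.0 is 40 mm), then the turn about the tool's z in units of 10 degrees (1.0 is 10 degrees). In form: {"deltas": [[jaw, x, y, z, roll], ...]}. A call has 1 to 20 rows; each row shifts and turns the commanded pose from where the row before left it, along the tool's axes as they then stand; what a row does not reach is not made up. A row lasts 1/8 s, in which the tool goes at most 62.5 mm and 10.7 degrees, less where a joint would pass 70% of its speed; a pose out of reach is approached as far as the arm can. A call is refused whole if a number of a shift passes 1 or a number of a turn 1, either way. A call with a gripper value outside its range is refused whole. The fingers move at their own pace and stop on an object; FORCE is the grip in N (left out, the last holds). Time passes only in rows, so rows that do not move let the fingers close. It gives the time, the measured TCP pose, the force, the opening and the grip force at its end, in the units of the state.
- status.get_state(): the state, without advancing time (a new reading comes with each control period).
- optics.read_camera(name): name is "scene" or "top" or "wrist"; returns a dict with "frame" (420x560x3 uint8, red, green, blue), "depth" (420x560 float32, m along the optical axis (not along the pixel's ray), 0 where there is no reading), "vfov" (degrees; the focal length in pixels is half the picture's height over the tangent of half this angle, whatever the lens; pixels are square), "cx", "cy" (the principal point, pixels), "origin" and "attitude" of the camera in the world. Camera axes: x right, y down, z forward; pixel columns grow to the right and rows downward; lengths in m; the calibration is good to about 2 mm. A picture is of the moment at which its call begins.
- hand_in(): hands the job in; it is judged then, once.
The state is a dict: "clock": time; "joint_pos": joint angles; "qvel": joint speeds; "tau": joint torques, N m; "tcp_pos": TCP position; "orientation": TCP orientation; "wrist_force": force on the tool from outside, world axes, zero at the start; "ft_torque": the same for the moment, N m; "finger_gap": finger opening in m; "grip_force": force on a finger pad.
Only numpy, scipy, OpenCV 4.12 (cv2) and the standard library are available. Lean on these libraries where they do the work, as an engineer would, in place of code of your own. Each camera call takes 0.05 s, during which the arm holds its last target. There are 200 camera calls.

## Working session

There is one attempt and no reset: what is moved stays moved. The work goes in short steps, Python scripts to look and compute and a shell command to move; the robot and the scene stay as the last step left them, time stands still between calls to the robot, and variables do not carry over. Pictures are saved under pics/ and viewed, at most 14 in all, crops included, and the job is handed in when it is done.

```bash
ls; mkdir -p pics
cat > h.py <<'E'
import numpy as np,cv2
from workcell import status,optics,env
from scipy.spatial.transform import Rotation as R
def shot(n,fn):
    d=optics.read_camera(n); cv2.imwrite('pics/'+fn+'.png',d['frame'][:,:,::-1]); np.save('pics/'+fn+'.npy',d,allow_pickle=True); return d
def load(fn): return np.load('pics/'+fn+'.npy',allow_pickle=True).item()
def cloud(d):
    H,W=d['depth'].shape; f=H/2/np.tan(np.radians(d['vfov'])/2)
    u,v=np.meshgrid(np.arange(W),np.arange(H)); z=d['depth']
    p=np.stack([(u-d['cx'])/f*z,(v-d['cy'])/f*z,z],-1)
    a=np.array(d['attitude'],float); M=a if a.shape==(3,3) else R.from_quat(a,scalar_first=True).as_matrix()
    P=p@M.T+np.array(d['origin']); P[z==0]=np.nan; return P
E
python3 - <<'E'
from h import *
for n in ('top','scene'):
    d=shot(n,n+'0'); print(n,d['vfov'],d['cx'],d['cy'],d['origin'],d['attitude'])
print(status.get_state(),env.tip_reach)
E
```

```text
pics
top 49.147712061997915 286.978902490118 208.79950003520617 [3.88232838e-01 4.98428074e-04 1.17844223e+00] [ 0.04070444 -0.70102122  0.71114237 -0.03448068]
scene 42.60833613755699 281.24394760325106 206.12347344230525 [ 1.69067982 -0.08803377  0.85125616] [-0.34593589  0.65411351  0.59108125 -0.32107139]
{'clock': 0.1, 'joint_pos': array([-1.29060898e+00,  3.13947403e-01,  4.51128961e-02,  1.30358585e+00,
       -2.05363461e-05,  1.43118680e+00]), 'qvel': array([ 0.00024432, -0.00053064,  0.00132464,  0.00296082,  0.00050062,
        0.00044365]), 'tau': array([ 5.00364607e-03, -4.81722522e+01,  2.99245852e+01,  1.26974474e-02,
       -3.48944020e-07, -4.39057558e-06]), 'tcp_pos': array([ 0.23424734, -0.52476852,  0.30309366]), 'orientation': array([-8.09288802e-04,  9.78051757e-01,  2.08360506e-01, -6.72714772e-05]), 'wrist_force': array([-1.15305736,  0.24399765, -0.78990994]), 'ft_torque': array([ 0.01881881, -0.05372526,  0.00408697]), 'grip_force': 0.0, 'finger_gap': 0.08578027655073128} 0.0726
```

View pics/top0.png

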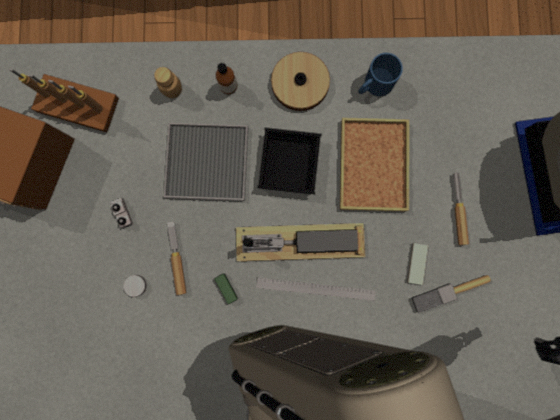

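View pics/scene0.png

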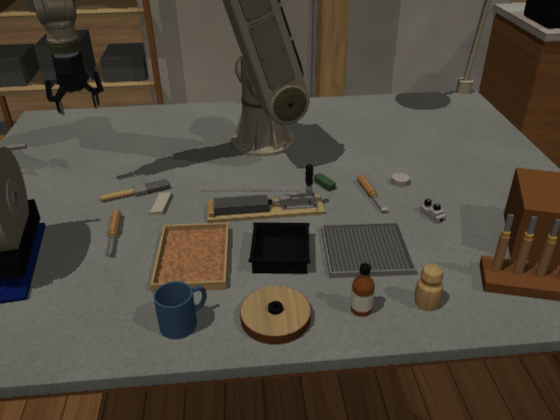

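The top view (up is +x, left is +y) shows:
- Trays: drip tray (206,162), bin (290,162), cork tray (375,165).
- Holder: (300,242), clamp handle at its left end near (248,243), stone at (328,241).
- Loose items: slip stone (418,264), jig (121,213), carving tools (177,258) and (460,208).
- A scraper at (450,293), a green eraser and a puck are distractors.

Next I measure the poses from the depth.

```bash
cat > m.py <<'E'
from h import *
rois=dict(stone_tray=(160,118,252,206),bin=(252,122,326,202),tool_tray=(335,112,415,216),holder=(228,218,372,268),stone=(300,225,362,256),slip=(402,236,432,292),toolL=(160,215,192,300),toolR=(448,165,474,250),jig=(106,192,136,234),handle=(236,226,266,258))
zmin=dict(stone=.03,handle=.06,holder=.006,stone_tray=.005,tool_tray=.005,bin=.005)
if __name__=='__main__':
  for n in('top0','scene0'):
    P=cloud(load(n)); print(n)
    for k,(a,b,c,d) in rois.items():
        if n=='top0':
            Q=P[b:d,a:c].reshape(-1,3)
        else:
            q=P.reshape(-1,3); Q=q[(q[:,0]>lo[k][0])&(q[:,0]<hi[k][0])&(q[:,1]>lo[k][1])&(q[:,1]<hi[k][1])]
        Q=Q[~np.isnan(Q[:,0])]
        S=Q[Q[:,2]>zmin.get(k,.004)]
        if n=='top0':
            rois_=S; globals().setdefault('lo',{})[k]=S[:,:2].min(0)-.012; globals().setdefault('hi',{})[k]=S[:,:2].max(0)+.012
        if len(S)<5: print(k,'few');continue
        (cx,cy),(w,h),ang=cv2.minAreaRect((S[:,:2]*1000).astype(np.float32))
        if h>w: ang+=90; w,h=h,w
        print(k,'c',round(cx,1),round(cy,1),'size',round(w),round(h),'long-axis ang',round((ang+90)%180-90,1),'z pct',np.round(np.percentile(S[:,2],[5,50,95,99])*1000,1),len(S),'bg',np.round(np.median(Q[Q[:,2]<.004][:,2])*1000,1))
E
python3 m.py
```

```text
top0
stone_tray c 641.6 219.6 size 237 230 long-axis ang 89.2 z pct [ 5.5  8.4 16.3 19.5] 5524 bg 0.6
bin c 638.0 4.9 size 209 189 long-axis ang -0.4 z pct [ 5.2 11.6 47.  49.1] 2095 bg 1.1
tool_tray c 630.2 -217.1 size 269 203 long-axis ang -2.2 z pct [ 6.   9.8 24.9 27.4] 6156 bg 0.2
holder c 428.5 -20.1 size 349 122 long-axis ang 89.3 z pct [  9.4  15.5  40.8 134.4] 4345 bg 0.3
stone c 431.8 -96.0 size 152 52 long-axis ang -88.3 z pct [33.7 37.4 40.8 42.4] 1154 bg 3.0
slip c 370.0 -316.3 size 139 71 long-axis ang -0.5 z pct [ 4.8 10.7 15.8 17.6] 682 bg 0.1
toolL c 394.7 295.8 size 213 80 long-axis ang 0.6 z pct [ 4.3 17.4 26.2 27.8] 787 bg 0.5
toolR c 512.5 -434.8 size 215 64 long-axis ang -2.8 z pct [ 4.7 18.  25.9 27.7] 680 bg -0.1
jig c 510.7 440.3 size 106 77 long-axis ang -0.7 z pct [ 4.4 21.9 44.5 46.8] 479 bg 0.8
handle c 426.5 102.8 size 20 16 long-axis ang 88.9 z pct [ 92.2 135.1 139.6 140.7] 77 bg -0.7
scene0
stone_tray c 643.6 217.3 size 207 206 long-axis ang 87.1 z pct [ 5.2  6.9 14.9 16.7] 2944 bg -2.9
bin c 644.0 24.2 size 192 173 long-axis ang 83.3 z pct [ 5.8 29.  44.6 46.3] 1853 bg -1.4
tool_tray c 628.2 -229.0 size 245 197 long-axis ang -2.5 z pct [ 5.7  8.7 23.1 25.4] 4242 bg -2.7
holder c 433.6 -21.7 size 322 96 long-axis ang -89.0 z pct [  8.1  24.4  84.4 129. ] 2603 bg -748.8
stone c 433.9 -88.1 size 154 60 long-axis ang -87.5 z pct [31.8 35.5 38.7 39.8] 618 bg -751.4
slip c 357.6 -319.1 size 147 74 long-axis ang 8.8 z pct [ 5.2 10.1 17.1 19.4] 405 bg -1.8
toolL c 389.7 279.7 size 202 66 long-axis ang 2.3 z pct [ 8.  14.8 23.3 25.7] 328 bg -3.2
toolR c 507.0 -448.8 size 207 62 long-axis ang 0.1 z pct [ 8.6 17.1 24.6 26.1] 375 bg -2.2
jig c 509.1 430.1 size 85 36 long-axis ang 22.2 z pct [ 6.6 19.7 40.1 42.5] 345 bg -747.2
handle c 433.3 100.9 size 22 19 long-axis ang -7.9 z pct [ 64.9 103.7 134.3 135.7] 175 bg -752.1
```

```bash
cat > m2.py <<'E'
from m import *
def rect(P,box,lo_,hi_=1):
    a,b,c,d=box
    Z=np.nan_to_num(P[b:d,a:c,2]).astype(np.float32); Z=cv2.medianBlur(Z,5) 
    m=((Z>lo_)&(Z<hi_)).astype(np.uint8)
    n,l,st,_=cv2.connectedComponentsWithStats(m); 
    m=l==1+np.argmax(st[1:,4]); S=P[b:d,a:c][m]; S=S[~np.isnan(S[:,0])]
    (x,y),(w,h),ang=cv2.minAreaRect((S[:,:2]*1000).astype(np.float32))
    c=S[:,:2].mean(0)*1000; e,v=np.linalg.eigh(np.cov(S[:,:2].T)); pa=np.degrees(np.arctan2(v[1,1],v[0,1]))
    return 'rect %.0f %.0f (%.0fx%.0f @%.1f) mean %.1f %.1f pca %.1f z med %.1f p95 %.1f n%d'%(x,y,w,h,ang,*c,(pa+90)%180-90,np.median(S[:,2])*1000,np.percentile(S[:,2],95)*1000,len(S))
if __name__=='__main__':
    P=cloud(load('top0'))
    t=dict(stone_tray=.004,bin=.03,tool_tray=.016,holder=.007,stone=.025,slip=.005,toolL=.007,toolR=.007,jig=.008,handle=.1)
    for k in rois: print(k,rect(P,rois[k],t[k]))
    for k in('toolL','toolR'): print(k,'handle',rect(P,rois[k],.015))
    print('jig top',rect(P,rois['jig'],.03))
E
python3 m2.py
```

```text
stone_tray rect 645 223 (214x206 @87.2) mean 641.2 220.5 pca 87.6 z med 8.2 p95 16.0 n6054
bin rect 633 4 (143x158 @82.5) mean 636.0 4.3 pca -6.9 z med 44.5 p95 48.1 n914
tool_tray rect 625 -294 (239x51 @7.4) mean 633.5 -293.7 pca 1.2 z med 23.4 p95 27.7 n374
holder rect 429 -21 (86x324 @1.0) mean 428.8 -20.1 pca -88.9 z med 15.6 p95 40.8 n4317
stone rect 434 -98 (154x65 @89.0) mean 430.9 -98.9 pca -88.5 z med 37.0 p95 40.8 n1277
slip rect 370 -316 (41x100 @80.0) mean 370.6 -314.8 pca -11.2 z med 11.0 p95 15.9 n617
toolL rect 394 294 (182x26 @10.0) mean 386.0 291.5 pca 10.1 z med 19.8 p95 26.5 n629
toolR rect 508 -429 (31x182 @89.5) mean 494.7 -426.1 pca 1.6 z med 18.9 p95 26.0 n605
jig rect 509 438 (73x38 @19.8) mean 509.0 431.1 pca 20.6 z med 27.9 p95 44.8 n385
handle rect 427 103 (20x16 @88.9) mean 426.5 101.4 pca -87.5 z med 135.8 p95 139.7 n64
toolL handle rect 358 288 (109x26 @10.2) mean 355.1 286.5 pca 9.6 z med 22.7 p95 27.1 n393
toolR handle rect 471 -429 (29x105 @89.5) mean 469.1 -427.7 pca 2.7 z med 21.7 p95 26.7 n390
jig top rect 521 439 (27x26 @10.3) mean 520.6 437.0 pca -19.6 z med 38.8 p95 46.7 n101
```

```bash
python3 -m handwheel '{"deltas": [[-1,0,0,0,-1],[-1,0,0,0,-1],[-1,0,0,0,-1],[-1,0,0,0,-1],[-1,0,0,0,-1],[-1,0,0,0,-1],[-1,0,0,0,-0.6],[-1,0,0,0,0],[-1,0,0,0,0]]}' 40; python3 -c "
from h import *;print(status.get_state()['joint_pos'])"
```

```text
clock: 1.23
tcp_pos: [0.2343, -0.525, 0.3036]
orientation: [-0.0, 0.707, 0.707, 0.0]
wrist_force: [0.6, 0.5, 0.4]
finger_gap: -0.0004
grip_force: 0.0
[-1.29064799e+00  3.13487179e-01  4.57743217e-02  1.30363131e+00
 -2.80105047e-06  2.81042583e-01]
```

```bash
python3 -m handwheel '{"deltas": [[-1,0.967,0.325,0,0],[-1,0.967,0.325,0,0],[-1,0.967,0.325,0,0],[-1,0.967,0.325,0,0],[-1,0.967,0.325,0,0],[-1,0.967,0.325,0,0],[-1,0.967,0.325,0,0],[-1,0.967,0.325,0,0],[-1,0.967,0.325,0,0],[-1,0.967,0.325,0,0],[-1,0.967,0.325,0,0],[-1,0.967,0.325,0,0],[-1,0.967,0.325,0,0],[-1,0.967,0.325,0,0],[-1,0.967,0.325,0,0],[-1,0,0,0.8,0],[-1,0,0,0.8,0],[-1,0,0,0.8,0],[-1,0,0,0.75,0],[-1,0,0,0,0]]}'
python3 - <<'E'
from h import *
shot('wrist','w1')
E
```

```text
clock: 3.72
tcp_pos: [0.4271, 0.0554, 0.1762]
orientation: [-0.002, 0.707, 0.707, -0.002]
wrist_force: [-0.5, -0.4, 0.3]
finger_gap: 0.0001
grip_force: 0.0
```

View pics/w1.png

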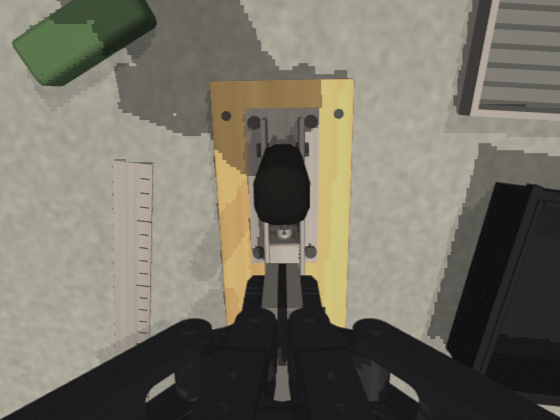

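The fingers (282,285) are in line with the grip (282,185), so I throw the handle along its arc.

```bash
python3 -m handwheel '{"deltas": [[-1,0.35,0,0,0],[-1,0.35,0,0,0],[-1,0.4,0,0,0],[-1,0.4,0,0,0],[-1,0.35,0,0.18,0],[-1,0.35,0,0.18,0],[-1,0.26,0,0.31,0],[-1,0.26,0,0.31,0],[-1,0.1,0,0.28,0],[-1,0.1,0,0.28,0],[-1,0,0,0.05,0],[-1,0,0,0,0],[-1,0,0,0,0]]}'; python3 -m handwheel '{"deltas": [[-1,0,0,-1,0],[-1,0,0,-1,0],[-1,-0.5,0,-1,0],[1,-1,0,-1,0],[1,-1,0,0,0],[1,-1,0,0,0],[1,-1,0,0,0],[1,-1,0,0,0],[1,-1,0,0,0]]}'
python3 - <<'E'
from h import *
d=shot('wrist','w2'); shot('top','top1'); P=cloud(load('top1'))
from m2 import *
print(rect(P,(225,215,300,268),.036,.2)); print(rect(P,rois['stone'],.028)); print(status.get_state()['tcp_pos'])
E
```

```text
clock: 5.4
tcp_pos: [0.4286, 0.172, 0.1148]
orientation: [-0.0, 0.707, 0.707, 0.0]
wrist_force: [-3.3, 0.2, 10.5]
finger_gap: 0.0007
grip_force: 5.2
clock: 6.52
tcp_pos: [0.4288, -0.0894, 0.2739]
orientation: [0.0, 0.707, 0.707, 0.0]
wrist_force: [1.5, 0.2, 0.1]
finger_gap: 0.0854
grip_force: 0.0
rect 429 37 (28x22 @88.9) mean 428.9 36.1 pca 89.6 z med 40.0 p95 44.6 n102
rect 425 -48 (54x70 @89.2) mean 411.3 -49.0 pca 24.0 z med 692.1 p95 697.5 n1727
[ 0.42922356 -0.09111758  0.27384563]
```

View pics/w2.png

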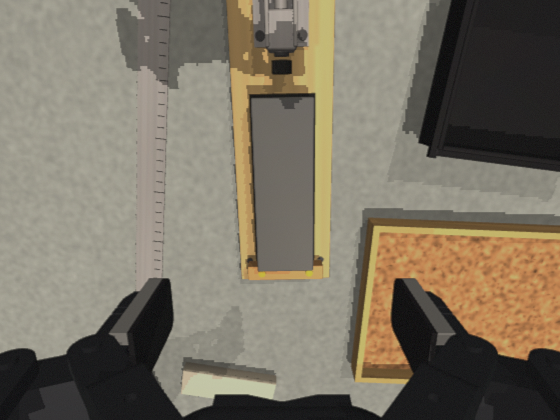

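The bumper (282,65) now stands clear of the stone, whose top face spans (250..315, 93..272). I measure it again from the wrist cloud.

Run:
```python
from m2 import *
d=load('w2');P=cloud(d);print(d['origin'],d['attitude'])
print(rect(P,(235,80,335,282),.031,.045)); print(rect(P,(170,345,290,400),.006,.03));print(rect(P,(340,200,560,390),.018,.03))
Q=P[230:370,380:480,2];print('cork',np.nanmedian(P[260:330,480:550,2]))
print('bench',np.nanmedian(P[200:300,10:110,2]),'stone top',np.nanmedian(P[120:240,270:305,2]))
```

```text
[ 0.42788083 -0.01301912  0.34419811] [ 1.49379909e-01  9.88779844e-01  5.20680723e-05 -2.46009248e-04]
rect 429 -89 (50x150 @1.1) mean 429.0 -83.4 pca -89.0 z med 37.2 p95 38.4 n10284
rect 388 -210 (273x100 @79.6) mean 365.7 -308.4 pca -2.5 z med 11.8 p95 14.3 n2309
rect 592 -226 (196x173 @87.4) mean 554.7 -181.6 pca 55.1 z med 23.8 p95 25.1 n3182
cork 0.0090465691601678
bench 0.00033993034631898955 stone top 0.03724078155508992
```

```bash
python3 -m handwheel '{"deltas": [[1,0.1,0,0.9,-0.1],[1,0,0,0.9,0],[1,0,0,0.9,0],[1,0,0,0.9,0],[1,0,0,0.6,0],[1,0,0,0.43,0],[1,0,0,0,0],[-1,0,0,0,0],[-1,0,0,0,0],[-1,0,0,0,0],[-1,0,0,0,0],[-1,0,0,0,0]]}' 70
```

```text
clock: 8.12
tcp_pos: [0.4298, -0.0841, 0.0904]
orientation: [0.001, 0.701, 0.714, 0.001]
wrist_force: [-0.2, 1.4, 5.9]
finger_gap: 0.0483
grip_force: 73.1
```

```bash
python3 -m handwheel '{"deltas": [[-1,0,0,-0.3,0],[-1,0,0,-0.7,0],[-1,0,0,-1,0],[-1,0,0,-1,0],[-1,0.7,0.4,0,0],[-1,0.95,0.53,0,0],[-1,0.95,0.53,0,0],[-1,0.95,0.53,0,0],[-1,0.95,0.53,0,0],[-1,0.95,0.53,0,0],[-1,0.95,0.53,0,0],[-1,0.75,0.4,0,0],[-1,0.5,0.3,0,0],[-1,0,0,0,0],[-1,0,0,0,0]]}'
python3 - <<'E'
from h import *
shot('wrist','w3'); shot('top','top2'); print(status.get_state()['tcp_pos'])
E
```

```text
clock: 10.0
tcp_pos: [0.5937, 0.2247, 0.2088]
orientation: [-0.0, 0.701, 0.714, -0.001]
wrist_force: [0.3, 0.8, -4.6]
finger_gap: 0.0484
grip_force: 74.0
[0.59393415 0.22433297 0.20910371]
```

View pics/w3.png

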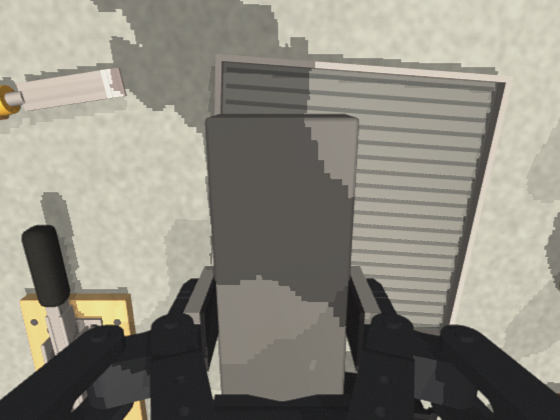

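The stone is held level, with its top face at (207..357, 117..395). The drip tray's far edge runs from (215,57) to (503,82), so the tray is turned a few degrees.

Run:
```python
from m2 import *
P=cloud(load('w3'))
for n,(u,v) in dict(TL=(220,60),TR=(500,86),R=(462,300)).items():
    Q=P[v-8:v+9,u-8:u+9].reshape(-1,3); Q=Q[(Q[:,2]>.012)&(Q[:,2]<.02)]; print(n,np.round(Q.mean(0)*1000,1),np.round(Q.min(0)*1000),np.round(Q.max(0)*1000),len(Q))
# rim line fits from the wrist and the top image
def line(P,box):
    a,b,c,d=box;Q=P[b:d,a:c].reshape(-1,3);Q=Q[(Q[:,2]>.0125)&(Q[:,2]<.019)];return Q
Q=line(P,(212,40,520,320));hull=cv2.convexHull((Q[:,:2]*1000).astype(np.float32))[:,0];print(np.round(hull))
print('mat',np.nanmedian(P[150:250,380:440,2])*1000)
P=cloud(load('top0'));Q=line(P,(155,115,255,208))
(x,y),(w,h),a=cv2.minAreaRect((Q[:,:2]*1000).astype(np.float32));print(x,y,w,h,a)
S=P[190:230,100:140]
```

```text
TL [550.6 322.4  16.1] [547. 317.  12.] [556. 326.  18.] 155
TR [737.6 310.3  15.6] [730. 305.  12.] [742. 315.  18.] 175
R [731.9 149.9  15.9] [730. 142.  13.] [734. 157.  17.] 101
[[743. 306.]
 [743. 316.]
 [743. 316.]
 [726. 317.]
 [604. 323.]
 [552. 326.]
 [547. 326.]
 [547. 325.]
 [545. 293.]
 [540. 185.]
 [540. 177.]
 [540. 176.]
 [729. 131.]
 [732. 131.]
 [734. 133.]
 [734. 140.]
 [739. 227.]
 [742. 273.]]
mat 7.2863273939863245
641.3912963867188 219.7413787841797 207.60791015625 197.07366943359375 86.97349548339844
```

```bash
python3 -m handwheel '{"deltas": [[-1,0,0.25,0,0.4],[-1,0,0,0.8,0],[-1,0,0,0.8,0],[-1,0,0,0.7,0],[-1,0,0,0.3,0],[-1,0,0,0.2,0],[-1,0,0,0.1,0],[-1,0,0,0.1,0],[-1,0,0,0,0],[-1,0,0,0,0]]}'
```

```text
clock: 11.35
tcp_pos: [0.6048, 0.2254, 0.0896]
orientation: [0.0, 0.725, 0.689, 0.0]
wrist_force: [0.3, 0.4, -4.8]
finger_gap: 0.0485
grip_force: 73.9
```

```bash
python3 -m handwheel '{"deltas": [[-1,0,0,0.05,0],[-1,0,0,0.04,0],[-1,0,0,0.03,0],[-1,0,0,0,0],[-1,0,0,0,0]]}'
```

```text
clock: 11.98
tcp_pos: [0.6045, 0.2254, 0.0855]
orientation: [0.0, 0.725, 0.689, 0.0]
wrist_force: [-3.2, 0.4, 6.2]
finger_gap: 0.0485
grip_force: 75.2
```

```bash
python3 -m handwheel '{"deltas": [[0,0,0,0,0],[0.2,0,0,0,0],[0.46,0,0,0,0],[0.46,0,0,0,0],[0.46,0,0,-0.5,0],[0.46,0,0,-1,0],[0.46,0,0,-1,0],[1,0,0,-1,0],[1,0,0,-0.5,0],[1,0,0,0,0],[1,0,0,0,0]]}';python3 - <<'E'
from m2 import *
d=shot('wrist','w4');P=cloud(d);print(status.get_state()['tcp_pos']);print(rect(P,(60,50,500,400),.027,.04))
d=shot('top','top3')
E
```

```text
clock: 13.35
tcp_pos: [0.6041, 0.2252, 0.243]
orientation: [-0.0, 0.725, 0.689, -0.001]
wrist_force: [0.0, -0.6, 0.1]
finger_gap: 0.0852
grip_force: 0.0
[0.60388268 0.22515941 0.2425681 ]
rect 603 221 (149x50 @87.0) mean 603.4 226.5 pca 87.0 z med 32.2 p95 33.3 n11835
```

```bash
python3 -m handwheel '{"deltas": [[1,0.85,-0.44,0,0],[1,0.85,-0.44,0,0],[1,0.85,-0.44,0,0],[1,0.85,-0.44,0,0],[1,0.85,-0.44,0,0],[1,0.85,-0.44,0,0],[1,0,0,0,-1],[1,0,0,0,-1],[1,0,0,0,-1],[1,0,0,0,-1],[1,0,0,0,-1],[1,0,0,0,-1],[1,0,0,0,-1],[1,0,0,0,-1],[1,0,0,0,-1],[1,0,0,0,-1],[1,0,0,0,-1],[1,0,0,0,-0.3],[1,0,0,0,0],[1,0,0,0,0]]}';python3 - <<'E'
from m2 import *
d=shot('wrist','w5');P=cloud(d);s=status.get_state();print(s['tcp_pos'],s['joint_pos'])
x=R.from_quat(s['orientation'],scalar_first=True).as_matrix()[:,0];print('yaw',np.degrees(np.arctan2(x[1],x[0])))
print('all',rect(P,(100,60,460,330),.012,.06));print('top',rect(P,(100,60,460,330),.026,.06));print('blk',rect(P,(100,60,460,330),.016,.024))
E
```

```text
clock: 15.95
tcp_pos: [0.5093, 0.4344, 0.2434]
orientation: [-0.001, -0.174, 0.985, -0.0]
wrist_force: [-0.4, 0.5, -0.3]
finger_gap: 0.0854
grip_force: 0.0
[0.50938925 0.4343777  0.24363299] [ 5.86337253e-01  5.20716283e-01  2.12497529e-01  1.26358135e+00
 -1.19621003e-04  2.37090600e-01]
yaw -159.98964685051047
all rect 508 434 (73x30 @21.7) mean 504.4 432.5 pca 21.8 z med 29.7 p95 43.5 n3255
top rect 520 438 (30x30 @20.8) mean 517.4 437.7 pca -68.7 z med 30.8 p95 44.1 n1364
blk rect 491 427 (34x30 @21.9) mean 491.6 427.4 pca 20.1 z med 20.1 p95 21.6 n1059
```

View pics/w5.png

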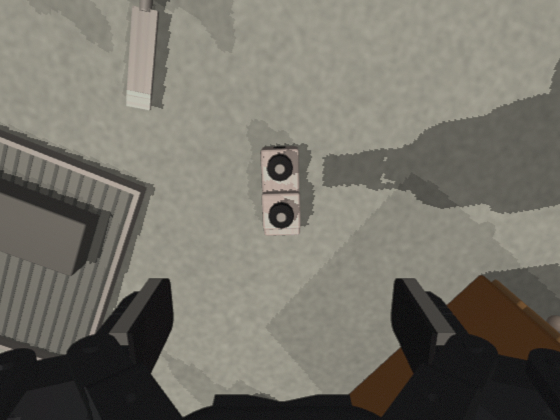

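```bash
python3 -m handwheel '{"deltas": [[1,0,0,0.9,-0.15],[1,0,0,0.9,0],[1,0,0,0.9,0],[1,0,0,0.9,0],[1,0,0,0.4,0],[1,0,0,0.12,0],[1,0,0,0,0],[-1,0,0,0,0],[-1,0,0,0,0],[-1,0,0,0,0],[-1,0,0,0,0],[-1,0,0,0,0]]}' 50;  python3 -m handwheel '{"deltas": [[-1,0,0,-0.4,0],[-1,0,0,-0.8,0],[-1,0,0,-1,0],[-1,0,0,-1,0],[-1,0,0,-1,0],[-1,0,0,0,0],[-1,0,0,0,0]]}'
python3 - <<'E'
from h import *
s=status.get_state();x=R.from_quat(s['orientation'],scalar_first=True).as_matrix()
P=cloud(load('top0'))
# bin rim fit
Q=P[115:210,245:335].reshape(-1,3);Q=Q[(Q[:,2]>.038)&(Q[:,2]<.056)]
# keep near-hull outliers out: voxel filter
from scipy.spatial import cKDTree
t=cKDTree(Q[:,:2]);k=np.array([len(i) for i in t.query_ball_point(Q[:,:2],.006)]);Q=Q[k>=4]
r=cv2.minAreaRect((Q[:,:2]*1000).astype(np.float32));print(r,len(Q))
E
```

```text
clock: 17.5
tcp_pos: [0.51, 0.4347, 0.0803]
orientation: [0.001, -0.187, 0.982, 0.0]
wrist_force: [-0.5, -0.4, 4.4]
finger_gap: 0.0288
grip_force: 51.6
clock: 18.38
tcp_pos: [0.5091, 0.4342, 0.2465]
orientation: [-0.001, -0.187, 0.982, -0.0]
wrist_force: [-0.2, 0.4, -2.6]
finger_gap: 0.0292
grip_force: 51.0
((633.4727783203125, 3.329559326171875), (143.5558319091797, 158.04209899902344), 82.77965545654297) 859
```

```bash
python3 -m handwheel '{"deltas": [[-1,0,0,0,1],[-1,0,0,0,1],[-1,0,0,0,0.85],[-1,-0.4,-0.935,0,0],[-1,-0.4,-0.935,0,0],[-1,-0.4,-0.935,0,0],[-1,-0.4,-0.935,0,0],[-1,-0.4,-0.935,0,0],[-1,-0.4,-0.935,0,0],[-1,-0.4,-0.935,0,0],[-1,-0.4,-0.935,0,0],[-1,-0.4,-0.935,0,0],[-1,-0.4,-0.935,0,0],[-1,-0.4,-0.935,0,0],[-1,0,0,0,0],[-1,0,0,0,0]]}'
python3 - <<'E'
from h import *
d=shot('wrist','w6');s=status.get_state();print(s['tcp_pos'])
P=cloud(d);Q=P.reshape(-1,3);m=(Q[:,2]>.041)&(Q[:,2]<.049)&(Q[:,0]<.75)&(np.abs(Q[:,1])<.11)&(Q[:,0]>.53);Q=Q[m]
print(cv2.minAreaRect((Q[:,:2]*1000).astype(np.float32)),np.round(cv2.convexHull((Q[:,:2]*1000).astype(np.float32))[:,0][::3]))
E
```

```text
clock: 20.38
tcp_pos: [0.6335, 0.005, 0.2455]
orientation: [-0.002, 0.061, 0.998, 0.0]
wrist_force: [0.0, -1.4, -1.9]
finger_gap: 0.0289
grip_force: 50.9
[0.63357564 0.00551671 0.24598028]
((631.6931762695312, 2.17864990234375), (146.33084106445312, 156.24705505371094), 82.69613647460938) [[718.  63.]
 [567.  84.]
 [564.  84.]
 [551. -13.]
 [545. -60.]
 [699. -79.]]
```

View pics/w6.png

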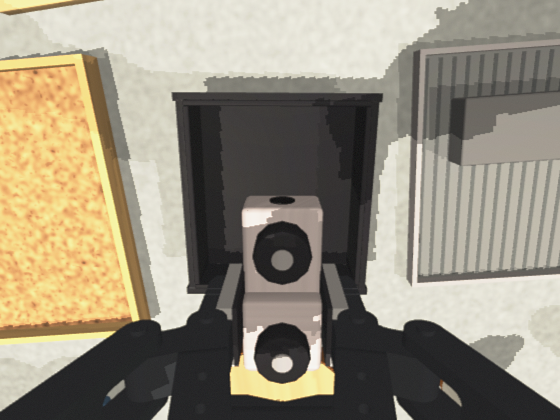

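The jig, knobs up at (282,250) and (282,350), hangs square over the bin, whose rim spans (175..382, 95..290). I lower it.

```bash
python3 -m handwheel '{"deltas": [[-1,0,-0.08,0.8,0],[-1,0,0,0.9,0],[-1,0,0,0.9,0],[-1,0,0,0.7,0],[-1,0,0,0.4,0],[-1,0,0,0.2,0],[-1,0,0,0.08,0],[-1,0,0,0.06,0],[-1,0,0,0,0],[-1,0,0,0,0]]}'
```

```text
clock: 21.68
tcp_pos: [0.6344, 0.0015, 0.0865]
orientation: [0.001, 0.061, 0.998, -0.0]
wrist_force: [0.3, 0.4, -2.5]
finger_gap: 0.0288
grip_force: 50.8
```

```bash
python3 -m handwheel '{"deltas": [[-1,0,0,0.05,0],[-1,0,0,0.03,0],[-1,0,0,0,0],[-1,0,0,0,0]]}'; python3 -m handwheel '{"deltas": [[-0.3,0,0,0,0],[0,0,0,0,0],[0.2,0,0,0,0],[0.2,0,0,0,0],[0.2,0,0,-0.5,0],[0.2,0,0,-1,0],[0.2,0,0,-1,0],[1,0,0,-1,0],[1,0,0,-0.5,0],[1,0,0,0,0],[1,0,0,0,0]]}';python3 - <<'E'
from m2 import *
d=shot('wrist','w7');P=cloud(d);s=status.get_state();print(s['tcp_pos'])
print(rect(P,(200,120,360,270),.015,.06)); print('steptop',rect(P,(200,120,360,270),.028,.06),'floor',np.nanmin(P[120:250,200:350,2]))
E
```

```text
clock: 22.18
tcp_pos: [0.6344, 0.0016, 0.0843]
orientation: [0.001, 0.061, 0.998, -0.0]
wrist_force: [-2.2, 0.6, 6.5]
finger_gap: 0.0289
grip_force: 52.0
clock: 23.55
tcp_pos: [0.6336, 0.0017, 0.2413]
orientation: [-0.001, 0.061, 0.998, 0.0]
wrist_force: [0.2, 0.3, -0.4]
finger_gap: 0.0852
grip_force: 0.0
[0.63340446 0.0017231  0.2409569 ]
rect 632 2 (30x72 @82.9) mean 628.0 3.0 pca -6.9 z med 33.8 p95 47.5 n3349
steptop rect 644 1 (29x29 @83.8) mean 641.7 1.3 pca 80.4 z med 34.6 p95 48.0 n1431 floor 0.0013691574567827325
```

```bash
python3 -m handwheel '{"deltas": [[1,0.618,-0.966,0,0],[1,0.618,-0.966,0,0],[1,0.618,-0.966,0,0],[1,0.618,-0.966,0,0],[1,0.618,-0.966,0,0],[1,0.618,-0.966,0,0],[1,0.618,-0.966,0,0],[1,0.618,-0.966,0,0],[1,0.618,-0.966,0,0],[1,0,0,0,0.4],[1,0,0,0,0],[1,0,0,0,0]]}';python3 - <<'E'
from m2 import *
d=shot('wrist','w8');P=cloud(d);s=status.get_state();print(s['tcp_pos'])
x=R.from_quat(s['orientation'],scalar_first=True).as_matrix()[:,0];print('yaw',np.degrees(np.arctan2(x[1],x[0])))
print(rect(P,(200,60,380,300),.005,.03))
for lim in((.005,.0095),(.0125,.02)): print(rect(P,(200,60,380,300),*lim))
E
```

```text
clock: 25.1
tcp_pos: [0.3711, -0.3161, 0.242]
orientation: [-0.001, 0.095, 0.996, 0.001]
wrist_force: [0.7, 0.5, 0.3]
finger_gap: 0.0854
grip_force: 0.0
[ 0.37132112 -0.31604759  0.24216173]
yaw 169.15862994272268
rect 369 -318 (40x101 @79.6) mean 365.9 -317.3 pca -10.7 z med 11.3 p95 14.3 n5707
rect 366 -332 (13x100 @81.4) mean 363.9 -332.5 pca -10.3 z med 8.6 p95 10.1 n1341
rect 277 -340 (43x74 @20.2) mean 281.9 -335.7 pca -74.5 z med 17.7 p95 19.0 n3611
```

View pics/w8.png

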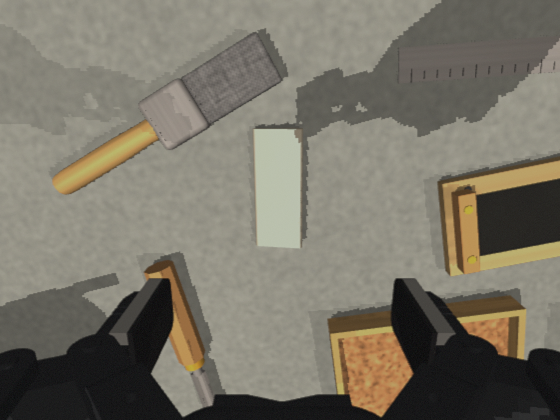

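```bash
python3 -m handwheel '{"deltas": [[1,0.04,-0.06,0.9,0],[1,0,0,0.9,0],[1,0,0,0.9,0],[1,0,0,0.9,0],[1,0,0,0.4,0],[1,0,0,0.15,0],[1,0,0,0.05,0],[1,0,0,0,0],[1,0,0,0,0]]}'
```

```text
clock: 26.28
tcp_pos: [0.3696, -0.3191, 0.0755]
orientation: [0.001, 0.095, 0.995, -0.001]
wrist_force: [-0.1, -0.8, 0.0]
finger_gap: 0.0856
grip_force: 0.0
```

```bash
python3 -m handwheel '{"deltas": [[1,0,0,0.04,0],[-1,0,0,0,0],[-1,0,0,0,0],[-1,0,0,0,0],[-1,0,0,0,0],[-1,0,0,0,0],[-1,0,0,0,0]]}' 45;python3 -m handwheel '{"deltas": [[-1,0,0,-0.3,0],[-1,0,0,-0.8,0],[-1,0,0,-1,0],[-1,0,0,-1,0],[-1,0,0,-1,0],[-1,0,0,0,0],[-1,0,0,0,0]]}'
python3 - <<'E'
from h import *
shot('wrist','w9')
E
```

```text
clock: 27.15
tcp_pos: [0.3692, -0.3187, 0.0734]
orientation: [0.0, 0.095, 0.995, -0.0]
wrist_force: [-0.8, 1.3, 5.5]
finger_gap: 0.0385
grip_force: 45.3
clock: 28.02
tcp_pos: [0.3689, -0.3185, 0.2368]
orientation: [-0.0, 0.095, 0.995, 0.0]
wrist_force: [0.1, -0.5, -1.9]
finger_gap: 0.0386
grip_force: 45.5
```

View pics/w9.png

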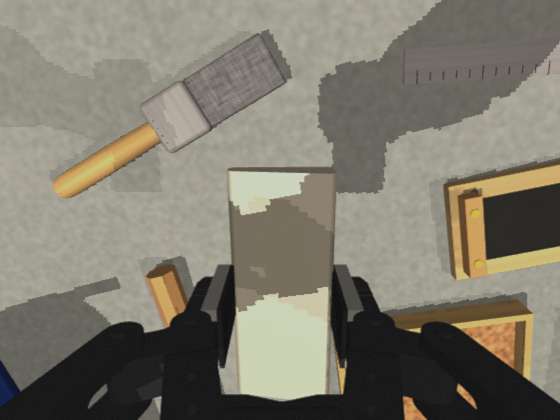

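The slip stone is held square at (230..335, 170..395). I turn it by 82° and carry it to the free half of the drip tray.

```bash
python3 -m handwheel '{"deltas": [[-1,0,0,0,1],[-1,0,0,0,1],[-1,0,0,0,1],[-1,0,0,0,1],[-1,0,0,0,1],[-1,0,0,0,1],[-1,0,0,0,1],[-1,0,0,0,1],[-1,0,0,0,0.2],[-1,0,0,0,0]]}' >/dev/null;python3 -m handwheel '{"deltas": [[-1,0.6,0.3,0,0],[-1,0.98,0.52,0,0],[-1,0.98,0.52,0,0],[-1,0.98,0.52,0,0],[-1,0.98,0.52,0,0],[-1,0.98,0.52,0,0],[-1,0.98,0.52,0,0],[-1,0.98,0.52,0,0],[-1,0.98,0.52,0,0],[-1,0.98,0.52,0,0],[-1,0.98,0.52,0,0],[-1,0.98,0.52,0,0],[-1,0.98,0.52,0,0],[-1,0.98,0.52,0,0],[-1,0.44,0.2,0,0],[-1,0,0,0,0],[-1,0,0,0,0]]}'
```

```text
clock: 31.45
tcp_pos: [0.6871, 0.2162, 0.2365]
orientation: [-0.0, 0.725, 0.689, -0.001]
wrist_force: [0.1, -0.8, -1.2]
finger_gap: 0.0387
grip_force: 45.6
```

```bash
python3 -m handwheel '{"deltas": [[-1,0,0,0.7,0],[-1,0,0,0.9,0],[-1,0,0,0.9,0],[-1,0,0,0.6,0],[-1,0,0,0.35,0],[-1,0,0,0.2,0],[-1,0,0,0.1,0],[-1,0,0,0.06,0],[-1,0,0,0.03,0],[-1,0,0,0,0],[-1,0,0,0,0]]}'
```

```text
clock: 32.83
tcp_pos: [0.6877, 0.2169, 0.0838]
orientation: [0.0, 0.725, 0.689, 0.0]
wrist_force: [-0.2, -0.8, -0.7]
finger_gap: 0.0382
grip_force: 45.5
```

```bash
python3 -m handwheel '{"deltas": [[-1,0,0,0.04,0],[-1,0,0,0.03,0],[-1,0,0,0.02,0],[-1,0,0,0,0],[-1,0,0,0,0]]}'
```

```text
clock: 33.45
tcp_pos: [0.6875, 0.2168, 0.0805]
orientation: [0.0, 0.725, 0.689, 0.0]
wrist_force: [-3.0, -0.9, 5.4]
finger_gap: 0.0379
grip_force: 46.4
```

```bash
python3 -m handwheel '{"deltas": [[-0.1,0,0,0,0],[0.1,0,0,0,0],[0.3,0,0,0,0],[0.3,0,0,0,0],[0.3,0,0,-0.4,0],[0.3,0,0,-0.9,0],[0.3,0,0,-0.9,0],[1,0,0,-0.9,0],[1,0,0,-0.9,0],[1,0,0,0,0],[1,0,0,0,0]]}';python3 - <<'E'
from m2 import *
d=shot('wrist','w10');P=cloud(d);print(rect(P,(200,50,360,330),.0115,.025));print(rect(P,(30,50,260,390),.027,.04))
E
python3 -m handwheel '{"deltas": [[1,0.19,-0.95,0,0],[1,0.19,-0.95,0,0],[1,0.19,-0.95,0,0],[1,0.19,-0.95,0,0],[1,0.19,-0.95,0,0],[1,0.19,-0.95,0,0],[1,0.19,-0.95,0,0],[1,0.19,-0.95,0,0],[1,0,0,0,-1],[1,0,0,0,-1],[1,0,0,0,-1],[1,0,0,0,-1],[1,0,0,0,-1],[1,0,0,0,-1],[1,0,0,0,-1],[1,0,0,0,-1],[1,0,0,0,-1],[1,0,0,0,-1],[1,0,0,0,-0.3],[1,0,0,0,0]]}';python3 - <<'E'
from m2 import *
d=shot('wrist','w11');P=cloud(d);s=status.get_state();print(s['tcp_pos'])
x=R.from_quat(s['orientation'],scalar_first=True).as_matrix()[:,0];print('yaw',np.degrees(np.arctan2(x[1],x[0])))
print(rect(P,(200,30,380,380),.008,.04));print(rect(P,(200,30,380,380),.019,.04))
E
```

```text
clock: 34.83
tcp_pos: [0.6874, 0.2168, 0.2402]
orientation: [0.0, 0.725, 0.689, 0.0]
wrist_force: [0.3, 0.8, -0.8]
finger_gap: 0.0855
grip_force: 0.0
rect 686 217 (101x40 @87.5) mean 686.6 219.9 pca 87.5 z med 18.3 p95 21.2 n5996
rect 608 213 (167x69 @83.3) mean 604.5 227.5 pca 87.7 z med 32.3 p95 33.4 n12255
clock: 37.38
tcp_pos: [0.3864, 0.2928, 0.2387]
orientation: [-0.001, -0.087, 0.996, -0.001]
wrist_force: [0.1, -0.7, 0.7]
finger_gap: 0.0855
grip_force: 0.0
[0.38647309 0.29289526 0.23890299]
yaw -170.00913843511674
rect 393 293 (184x24 @9.3) mean 376.7 290.4 pca 9.3 z med 20.9 p95 25.0 n5741
rect 354 287 (105x21 @9.3) mean 349.4 285.8 pca 9.3 z med 23.4 p95 25.2 n3523
```

View pics/w11.png

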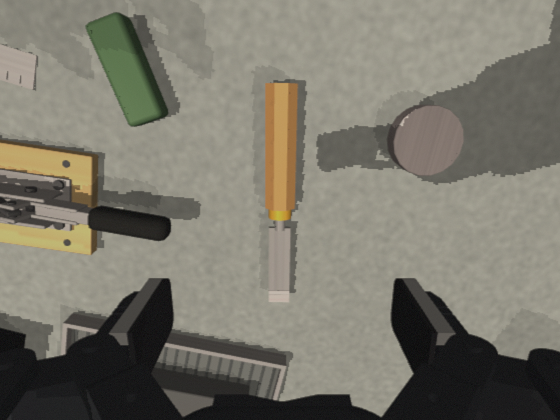

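Both stones lie flat on the mat (tops at 32 mm and 18 mm). The first tool lies at (280,85..300), its handle up to (280,210). The open clamp lever at (130,222) is clear of the fingers.

```bash
python3 -m handwheel '{"deltas": [[1,0.09,-0.02,0.9,0.07],[1,0,0,0.9,0],[1,0,0,0.9,0],[1,0,0,0.9,0],[1,0,0,0.4,0],[1,0,0,0.1,0],[1,0,0,0,0],[-1,0,0,0,0],[-1,0,0,0,0],[-1,0,0,0,0],[-1,0,0,0,0],[-1,0,0,0,0],[-1,0,0,0,0]]}' 40;python3 -m handwheel '{"deltas": [[-1,0,0,-0.4,0],[-1,0,0,-0.8,0],[-1,0,0,-1,0],[-1,0,0,-1,0],[-1,0,0,-1,0],[-1,0,0,-0.5,0],[-1,0,0,0,0]]}'
python3 - <<'E'
from m2 import *
d=shot('wrist','w12');P=cloud(d)
# tool_tray outline from w2/w6/w8/top0
for n in ('w2','w6','top0'):
    Q=cloud(load(n)).reshape(-1,3);m=(Q[:,2]>.021)&(Q[:,2]<.0275)&(Q[:,0]<.78)&(Q[:,0]>.49)&(Q[:,1]<-.11)&(Q[:,1]>-.33);Q=Q[m]
    print(n,cv2.minAreaRect((Q[:,:2]*1000).astype(np.float32)),Q[:,:2].min(0),Q[:,:2].max(0))
# tilt of held tool
S=P[100:420,255:305].reshape(-1,3);S=S[S[:,2]>.1];print(np.nanmin(S[:,2]),np.nanmax(S[:,2]))
for r in range(60,420,30): print(r,np.round(P[r,278:284].mean(0)*1000))
E
```

```text
clock: 39.05
tcp_pos: [0.384, 0.2919, 0.0764]
orientation: [0.0, -0.082, 0.997, 0.0]
wrist_force: [-0.7, -1.3, 5.5]
finger_gap: 0.0228
grip_force: 39.5
clock: 39.92
tcp_pos: [0.3843, 0.2922, 0.2651]
orientation: [0.001, -0.082, 0.997, 0.001]
wrist_force: [0.2, -0.4, -1.2]
finger_gap: 0.0229
grip_force: 39.5
w2 ((591.7747802734375, -214.32830810546875), (173.19192504882812, 171.9543914794922), 87.5313949584961) [ 0.50261841 -0.29916858] [ 0.68114441 -0.1245121 ]
w6 ((625.7761840820312, -194.74209594726562), (131.50485229492188, 237.1951141357422), 87.29976654052734) [ 0.50793838 -0.26576941] [ 0.74487995 -0.12459811]
top0 ((626.2617797851562, -214.550048828125), (172.85963439941406, 237.0477752685547), 87.569580078125) [ 0.50663738 -0.30536222] [ 0.74824107 -0.12410353]
0.19876312758246378 0.2744568268313398
60 [282. 276.   1.]
90 [308. 280. 213.]
120 [317. 282. 213.]
150 [326. 283. 212.]
180 [336. 285. 213.]
210 [346. 287. 213.]
240 [357. 288. 213.]
270 [368. 290. 213.]
300 [380. 292. 213.]
330 [393. 294. 213.]
360 [412. 297. 205.]
390 [430. 300. 203.]
```

```bash
python3 -m handwheel '{"deltas": [[-1,0,0,0,1],[-1,0,0,0,0.18],[-1,-0.528,-0.96,0,0],[-1,-0.528,-0.96,0,0],[-1,-0.528,-0.96,0,0],[-1,-0.528,-0.96,0,0],[-1,-0.528,-0.96,0,0],[-1,-0.528,-0.96,0,0],[-1,-0.528,-0.96,0,0],[-1,-0.528,-0.96,0,0],[-1,-0.528,-0.96,0,0],[-1,-0.528,-0.96,0,0],[-1,-0.528,-0.96,0,0],[-1,-0.528,-0.96,0,0],[-1,0,0,0,0],[-1,0,0,0,0],[-1,0,0,0,0]]}'; python3 -m handwheel '{"deltas": [[-1,0,0,0.8,0],[-1,0,0,0.9,0],[-1,0,0,0.9,0],[-1,0,0,0.8,0],[-1,0,0,0.5,0],[-1,0,0,0.3,0],[-1,0,0,0.15,0],[-1,0,0,0.05,0],[-1,0,0,0,0],[-1,0,0,0,0]]}'
```

```text
clock: 42.1
tcp_pos: [0.6167, -0.1783, 0.2635]
orientation: [-0.001, 0.02, 1.0, 0.0]
wrist_force: [0.2, 0.7, -1.4]
finger_gap: 0.0232
grip_force: 39.6
clock: 43.35
tcp_pos: [0.6176, -0.1796, 0.0887]
orientation: [0.001, 0.021, 1.0, -0.0]
wrist_force: [-0.2, -0.7, -0.3]
finger_gap: 0.0231
grip_force: 39.6
```

```bash
python3 -m handwheel '{"deltas": [[-1,0,0,0.04,0],[-1,0,0,0.03,0],[-1,0,0,0.02,0],[-1,0,0,0,0],[-1,0,0,0,0]]}'; python3 -m handwheel '{"deltas": [[-0.3,0,0,0,0],[-0.1,0,0,0,0],[0.1,0,0,0,0],[0.1,0,0,0,0],[0.1,0,0,-0.4,0],[0.1,0,0,-0.9,0],[0.1,0,0,-0.9,0],[1,0,0,-0.9,0],[1,0,0,-0.9,0],[1,0.39,-0.906,0,0],[1,0.39,-0.906,0,0],[1,0.39,-0.906,0,0],[1,0.39,-0.906,0,0],[1,0.39,-0.906,0,0],[1,0.39,-0.906,0,0],[1,0.39,-0.906,0,-0.45],[1,0,0,0,0],[1,0,0,0,0]]}';python3 - <<'E'
from m2 import *
d=shot('wrist','w13');P=cloud(d);s=status.get_state();print(s['tcp_pos'])
x=R.from_quat(s['orientation'],scalar_first=True).as_matrix()[:,0];print('yaw',np.degrees(np.arctan2(x[1],x[0])))
print(rect(P,(220,30,350,380),.008,.04));print(rect(P,(220,30,350,380),.019,.04))
E
```

```text
clock: 43.98
tcp_pos: [0.6173, -0.1795, 0.0854]
orientation: [0.0, 0.021, 1.0, -0.0]
wrist_force: [-1.5, 0.8, 6.0]
finger_gap: 0.0231
grip_force: 40.4
clock: 46.22
tcp_pos: [0.4972, -0.428, 0.2451]
orientation: [0.0, -0.017, 1.0, -0.0]
wrist_force: [0.3, -0.0, -0.6]
finger_gap: 0.0852
grip_force: 0.0
[ 0.49754118 -0.42752759  0.24496264]
yaw -177.93894157391506
rect 507 -429 (184x24 @3.1) mean 488.3 -430.2 pca 2.9 z med 21.1 p95 24.9 n5262
rect 468 -431 (105x21 @3.0) mean 463.5 -431.4 pca 2.9 z med 23.5 p95 25.1 n3325
```

View pics/w13.png

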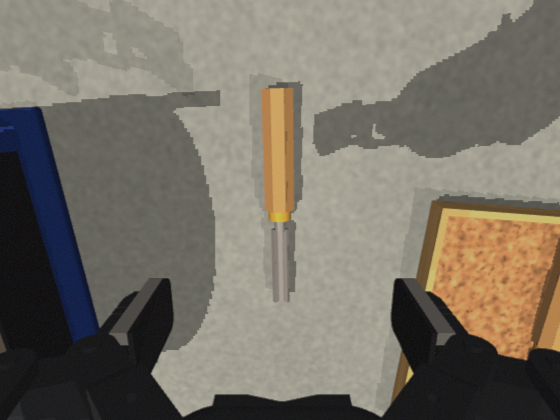

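The second tool lies at (280,90..300) with a narrow blade, so it is the gouge. The fingers have free bench on both sides.

```bash
python3 -m handwheel '{"deltas": [[1,0,-0.05,0.9,-0.1],[1,0,0,0.9,0],[1,0,0,0.9,0],[1,0,0,0.9,0],[1,0,0,0.4,0],[1,0,0,0.2,0],[1,0,0,0.03,0],[1,0,0,0,0],[-1,0,0,0,0],[-1,0,0,0,0],[-1,0,0,0,0],[-1,0,0,0,0],[-1,0,0,0,0],[-1,0,0,0,0]]}' 40;python3 -m handwheel '{"deltas": [[-1,0,0,-0.4,0],[-1,0,0,-0.8,0],[-1,0,0,-1,0],[-1,0,0,-1,0],[-1,0,0,-1,0],[-1,0,0,-0.5,0.55],[-1,-0.548,0.927,0,0],[-1,-0.548,0.927,0,0],[-1,-0.548,0.927,0,0],[-1,-0.548,0.927,0,0],[-1,-0.548,0.927,0,0],[-1,0,0,0,0],[-1,0,0,0,0]]}'
python3 - <<'E'
from m2 import *
d=shot('wrist','w14');P=cloud(d)
for r in range(90,400,60): print(r,np.round(P[r,278:284].mean(0)*1000))
Q=P.reshape(-1,3);Q=Q[(Q[:,0]>.5)&(Q[:,0]<.73)&(Q[:,1]>-.2)&(Q[:,1]<-.15)&(Q[:,2]<.045)];Q=Q[Q[:,2]>.015]
print(np.round(Q.min(0),3),np.round(Q.max(0),3),len(Q))
E
```

```text
clock: 48.02
tcp_pos: [0.4974, -0.4304, 0.0755]
orientation: [0.0, -0.027, 1.0, -0.0]
wrist_force: [-0.2, -0.1, 3.3]
finger_gap: 0.0229
grip_force: 39.6
clock: 49.65
tcp_pos: [0.6146, -0.2495, 0.2635]
orientation: [-0.0, 0.021, 1.0, -0.0]
wrist_force: [-0.3, -0.1, 0.1]
finger_gap: 0.023
grip_force: 39.4
90 [ 537. -246.  212.]
150 [ 555. -247.  212.]
210 [ 575. -247.  212.]
270 [ 598. -248.  212.]
330 [ 622. -249.  212.]
390 [ 661. -251.  200.]
[ 0.508 -0.2    0.015] [ 0.719 -0.15   0.036] 6152
```

```bash
python3 -m handwheel '{"deltas": [[-1,0,0,0.8,0],[-1,0,0,0.9,0],[-1,0,0,0.9,0],[-1,0,0,0.8,0],[-1,0,0,0.5,0],[-1,0,0,0.3,0],[-1,0,0,0.15,0],[-1,0,0,0.05,0],[-1,0,0,0,0],[-1,0,0,0.04,0],[-1,0,0,0.04,0],[-1,0,0,0.03,0],[-1,0,0,0,0],[-1,0,0,0,0]]}'; python3 -m handwheel '{"deltas": [[-0.3,0,0,0,0],[-0.1,0,0,0,0],[0.1,0,0,0,0],[0.1,0,0,0,0],[0.1,0,0,-0.4,0],[0.1,0,0,-0.9,0],[0.1,0,0,-0.9,0],[1,0,0,-0.9,0],[1,0,0,-0.9,0],[1,0.9,0,0,0],[1,0.9,0,0,0],[1,0.9,0,0,0],[1,0,-0.9,0,0],[1,0,-0.9,0,0],[1,0,-0.9,0,0],[1,0,-0.9,0,0],[1,0,-0.9,0,0],[1,0,0,0,0],[1,0,0,0,0]]}'
python3 - <<'E'
from m2 import *
for n in('top','scene'): shot(n,n+'9')
a=cv2.imread('pics/top9.png');b=cv2.imread('pics/scene9.png')
cv2.imwrite('pics/fin.png',np.vstack([cv2.resize(a[100:300,100:480],(760,400))[:300],cv2.resize(b[150:300,100:450],(760,300),interpolation=cv2.INTER_CUBIC)]))
P=cloud(load('top9'))
print('tools',rect(P,(340,120,411,210),.0275,.05),'jig',rect(P,(264,132,316,192),.03,.07))
E
```

```text
clock: 51.45
tcp_pos: [0.615, -0.2497, 0.0844]
orientation: [0.001, 0.021, 1.0, -0.0]
wrist_force: [-3.6, 0.9, 8.1]
finger_gap: 0.0229
grip_force: 40.4
clock: 53.82
tcp_pos: [0.499, -0.4245, 0.2433]
orientation: [0.0, 0.021, 1.0, 0.0]
wrist_force: [-0.3, 1.3, -0.9]
finger_gap: 0.0856
grip_force: 0.0
tools rect 588 -247 (22x103 @87.0) mean 585.1 -245.5 pca -2.3 z med 31.9 p95 36.2 n318 jig rect 581 -22 (86x165 @36.3) mean 575.6 -16.7 pca -66.8 z med 44.4 p95 48.3 n298
```

View pics/fin.png

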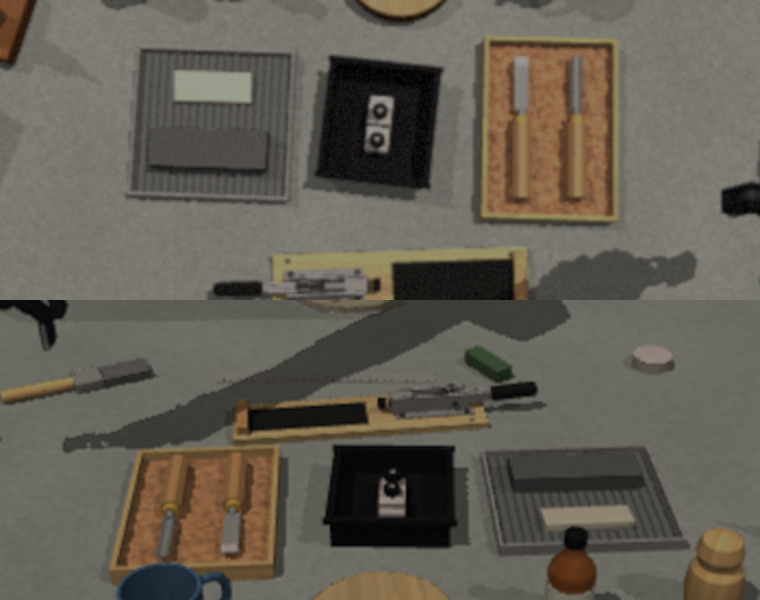

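Both stones (212,85 and 208,148), the jig (378,125) and both tools (520 and 577,130) lie flat in their trays, and the clamp lever (238,288) is back. I check its angle, then hand in.

Run:
```python
from h import *
P=cloud(load('w11')); a=np.nanmedian(P[212:226,100:108].reshape(-1,3),0);b=np.nanmedian(P[219:232,150:158].reshape(-1,3),0)
v=b-a;t=np.pi/2-np.arctan2(v[2],np.hypot(*v[:2]));print(a,b,'handle angle',t)
if t>1.35:
    from workcell import hand_in; print(hand_in())
```

```text
[0.4205692  0.16371984 0.04101734] [0.41871384 0.20201144 0.04336455] handle angle 1.5096460503972584
the job is handed in; nothing more can be done
None
```

The job is handed in: the clamp lever is thrown back to about 1.51 rad, both stones lie flat in the drip tray, the chisel and gouge in the cork-lined tray, and the jig knobs-up in the bin, at about 54 s of the 141 s limit; the judge's result was not shown.

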